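# Open the right hardener bottle for a paint batch

## Task

The tin of two-part paint on the bench takes the middle-sized of the three hardener bottles. Stand that bottle fully down in the square pocket of the plywood nest, which keeps it from turning, then press its push-and-turn safety cap down, twist it counter-clockwise until it is free and lift it straight off. Leave the other two bottles standing shut where they are, knock nothing over, and finish while holding the cap level and still, lifted clear above the mouth of the open bottle, which stays in the nest.

Things in the scene. Friction and masses are not known exactly. Their poses are not given: they have to be found in the camera images.
- small_mid (a point): The smallest of three look-alike hardener bottles: loose, white, with a square body 44 x 44 mm and 55 mm high, a flat shoulder and a round neck under a grey cap; 93 mm high with its cap, 0.09 kg. The point is the centre of the square body, 27.5 mm above its underside; z runs up to the cap, x and y are square to the side faces.
- middle_mid (a point): The middle-sized of three look-alike hardener bottles: loose, white, with a square body 52 x 52 mm and 72 mm high, a flat shoulder and a round neck under a grey cap; 110 mm high with its cap, 0.13 kg. The point is the centre of the square body, 36 mm above its underside; z runs up to the cap, x and y are square to the side faces.
- large_mid (a point): The largest of three look-alike hardener bottles: loose, white, with a square body 60 x 60 mm and 90 mm high, a flat shoulder and a round neck under a grey cap; 128 mm high with its cap, 0.18 kg. The point is the centre of the square body, 45 mm above its underside; z runs up to the cap, x and y are square to the side faces.
- middle_rim (a point): Centre of the mouth of the middle-sized bottle, at the top of its 28 mm neck (28 mm outside diameter, three small outward lugs reaching 35 mm across), 100 mm above its underside; axes as the bottle's.
- middle_cap_mid (a point): Centre of the middle-sized bottle's push-and-turn cap: grey, ribbed, round, 42 mm across, 23 mm high, 18 g; z up; shut, 1.5 mm below the rim, x along the bottle's x. Locked inside by three lugs, so the shut bottle can be carried by it. To free: press down, keep down, turn counter-clockwise from above 35 to 85 degrees (aim at 60; stop at 85), lift straight up. Unpressed it turns only 3 degrees.
- small_cap_mid (a point): Grey ribbed round push-and-turn safety cap of the smallest bottle: 42 mm in diameter, 23 mm high, 18 g. The point is its centre; z up through the top. It works as the middle one's does.
- large_cap_mid (a point): Grey ribbed round push-and-turn safety cap of the largest bottle: 42 mm in diameter, 23 mm high, 18 g. The point is its centre; z up through the top. It works as the middle one's does.
- nest_hole0 (a point): Centre of the mouth of the pocket in the bench nest, a plywood block 100 x 100 x 34 mm fixed to the bench (drilled aluminium angles on two sides). The pocket is square, 56 x 56 mm (2 mm to spare each side of the middle bottle), 24 mm deep, 3 mm chamfer, and keeps that bottle from turning. The point is level with the block's top, 34 mm over the bench; x, y square to the pocket's sides, z up.
- middle_cap_liner (a joint): Sprung liner in that cap: how far it is squeezed, m. 0.001 shut, 0 when the cap is off. The cap turns past its catches only when pressed down at least 3 mm from shut (reading 0.004, about 9 N); it bottoms 5 mm down (0.006, about 12 N). Let up, it springs back. Shut, its lower edge has 8 mm to the bottle's shoulder cone, 15 mm to the flat shoulder.
- paint_tin: Tin of paint, a bystander behind the work: 102 mm across, 120 mm high, loose. Origin at the centre of its underside, z up.
- oil_bottle: Squeeze bottle of oil with a red spout, a bystander behind the work: 52 mm across, 140 mm high, loose. Origin at the centre of its underside, z up.

How it is judged:
By the outcome, as a careful person would: the job done as asked, in the order asked, and still so for the second after the job is handed in, while the arm keeps its last pose, push and grip.
It also fails if it takes over 48 s, if anything falls off the work surface, if the arm or the gripper's body presses on something with over 40 N, if the wrist force passes 120 N, or if a joint passes its speed limit or range.

## Robot

A 7-joint arm with a two-finger parallel gripper is mounted at the origin on the work surface; the furniture and walls round the work are solid. World frame = base frame: x ahead of the robot, y to its left, z up, the work surface at z = 0. Lengths are in m, angles in rad, forces in N, time in s.
With the tool pointing down it reaches from about 0.425 to 0.875 m from the base axis. Payload 4.7 kg.
Tool frame: the origin (TCP) lies midway between the tips of the shut fingers; the grasp point (between the pads) lies 19 mm behind it (ctrl.grip_point_offset is the distance from the TCP to the grasp point, in m); z points along the fingers, y is the line along which they close (so a half turn about z gives the same grasp; the last joint's range is limited). The gripper opens to 87 mm and grips with 3 to 60 N. Pads are 19 mm wide; open, the fingers measure 117 mm over their backs; the gripper's body (75 mm by 190 mm) begins 51 mm behind the grasp point.
Start: joints at [1.293, 0.321, -0.07, 1.45, 0.023, 1.371, -0.057], TCP at [0.187, -0.623, 0.223] pointing down, gripper open.
Joint ranges: [-2.86, 2.86], [-0.3, 2.09], [-1.38, 1.24], [0.06, 2.45], [-1.56, 4.7], [0.09, 2.05], [-2.69, 2.69]. Speed limits (rad/s): [2.57, 2.57, 3.14, 3.14, 3.14, 3.14, 3.14].

## Interface

Orientations are given as a rotation vector (axis times angle).
In Python, from bench import ctrl gives the robot as it stands.
- The arm moves only by the tool move_arm, never from a script. Its argument "increments" is text: rows parted by semicolons, each of 7 numbers parted by spaces: the shift along the world's x, y, z in mm, then the turn, a rotation vector about the world's x, y, z in degrees, then the closure in counts, from 0 (fully open) to 255 (shut). A call has exactly 8 rows; each row shifts and turns the commanded pose from where the row before left it; what a row does not reach is not made up. A row lasts 1/12 s, in which the tool goes at most 41.7 mm and 7.16 degrees, less where a joint would pass 70% of its speed; a pose out of reach is approached as far as the arm can. A call with a gripper value outside its range is refused whole. The fingers move at their own pace and stop on an object; "grip_force" is the grip in N (left out, the last holds). Time passes only in rows, so rows that do not move let the fingers close, or fill a call up. It gives the time, the measured TCP pose, the force, the opening and the grip force at its end, in the units of the state.
- ctrl.get_state(): the state, without advancing time (a new reading comes with each control period).
- ctrl.get_image(name): name is "scene" or "top" or "wrist"; returns a dict with "frame" (420x560x3 uint8, red, green, blue), "depth" (420x560 float32, m along the optical axis (not along the pixel's ray), 0 where there is no reading), "fx", "fy", "cx", "cy" (pixels), "position" and "orientation" of the camera in the world. Camera axes: x right, y down, z forward; pixel columns grow to the right and rows downward; lengths in m; the calibration is good to about 2 mm. A picture is of the moment at which its call begins.
- ctrl.close_job(): hands the job in; it is judged then, once.
Trained networks look in a picture, given as the dict that the camera call returned (one of the last four; its "shot" number tells which), for a name from the list of things; names that differ only in an ending like _2 or _b are one class to them, and where a whole thing is asked for, a point or a joint stands for the part that bears it (a point fixed in the world has none). Each returns a list of dicts, best first, with "score" (0 to 1); they miss things now and then, are a little off and sometimes report something else, mostly with a low value. They report only what shows in the picture. A call takes as long as a camera call.
- ctrl.find_in(target, picture): "centre" ([x, y, z] in m, in world coordinates, good to about 4 mm: the middle of the surface that is visible of it).
- ctrl.silhouettes(target, picture): "region" (420x560 bool, what is visible of it).
The state is a dict: "time": time; "joint_positions": joint angles; "qd": joint speeds; "joint_torque": joint torques, N m; "position": TCP position; "tool_rot": TCP orientation; "ft_force": force on the tool from outside, world axes, zero at the start; "torque": the same for the moment, N m; "grip_width": opening from 0.0 (shut) to 1.0 (fully open); "grip_force": force on a finger pad.
Only numpy, scipy, OpenCV 4.12 (cv2) and the standard library are available. Lean on these libraries where they do the work, as an engineer would, in place of code of your own. Each camera call takes 0.05 s, during which the arm holds its last target. There are 200 camera calls.

## Working session

There is one attempt and no reset: what is moved stays moved. The work goes in short steps, Python scripts to look and compute and a tool call to move; the robot and the scene stay as the last step left them, time stands still between calls to the robot, and variables do not carry over. Pictures are saved under pics/ and viewed, at most 10 in all, crops included, and the job is handed in when it is done.

Besides the shell and the picture viewer there is one more tool, called as name(argument=value, ...) on one line, values as JSON. move_arm: Moves the arm, as the interface text tells. Its arguments: {"type":"object","properties":{"increments":{"type":"string"},"grip_force":{"type":"number"}},"required":["increments"]}

```bash
mkdir -p pics; cat > h.py <<'E'
import numpy as np, cv2
from scipy.spatial.transform import Rotation as R
from bench import ctrl
def rot(o):
    o=np.array(o,float)
    if o.shape==(3,3): return o
    return R.from_rotvec(o).as_matrix() if o.shape==(3,) else R.from_quat(o).as_matrix()
def cloud(im):
    d=im["depth"]; v,u=np.indices(d.shape)
    p=np.stack([(u-im["cx"])/im["fx"]*d,(v-im["cy"])/im["fy"]*d,d],-1)
    return p@rot(im["orientation"]).T+np.array(im["position"])
def save(im,n): cv2.imwrite("pics/"+n+".png",im["frame"][:,:,::-1])
E
python3 - <<'E'
from h import *
np.set_printoptions(precision=4,suppress=True)
s=ctrl.get_state(); print({k:np.round(s[k],3) for k in s})
for n in("top","scene"):
    im=ctrl.get_image(n); save(im,n+"0"); print(n,im["position"],im["orientation"],im["fx"])
    c=cloud(im)
    for t in("small_cap_mid","middle_cap_mid","large_cap_mid","small_mid","middle_mid","large_mid","nest_hole0","paint_tin","oil_bottle"):
        print(t,[(np.round(r["centre"],3),round(r["score"],2)) for r in ctrl.find_in(t,im)[:3]])
E
```

```text
{'time': np.float64(0.0), 'joint_positions': array([ 1.293,  0.322, -0.07 ,  1.452,  0.023,  1.371, -0.057]), 'qd': array([-0.002,  0.001, -0.002,  0.001,  0.   , -0.   , -0.   ]), 'joint_torque': array([  0.   , -49.129,  -0.404, -31.253,  -0.064,   0.044,   0.   ]), 'position': array([ 0.187, -0.622,  0.221]), 'tool_rot': array([-3.106, -0.456,  0.001]), 'ft_force': array([-0.769,  0.611,  0.391]), 'torque': array([ 0.005, -0.017,  0.038]), 'grip_force': np.float64(0.0), 'grip_width': np.float64(0.998)}
top [0.4077 0.0735 1.003 ] [-2.1496  2.127  -0.217 ] 477.1693626985064
small_cap_mid [(array([0.478, 0.251, 0.091]), 0.92)]
middle_cap_mid []
large_cap_mid [(array([0.444, 0.094, 0.127]), 0.75)]
small_mid [(array([0.472, 0.242, 0.046]), 0.7)]
middle_mid [(array([0.558, 0.163, 0.074]), 0.96)]
large_mid [(array([0.436, 0.092, 0.092]), 0.68)]
nest_hole0 [(array([ 0.534, -0.195,  0.033]), 0.87)]
paint_tin [(array([0.667, 0.03 , 0.118]), 0.79)]
oil_bottle [(array([0.658, 0.266, 0.081]), 0.59), (array([0.444, 0.096, 0.126]), 0.27)]
scene [-0.0124 -0.474   0.4636] [-1.8955  0.8031 -0.5296] 385.37945715370535
small_cap_mid [(array([0.471, 0.239, 0.091]), 0.74)]
middle_cap_mid [(array([0.559, 0.17 , 0.109]), 0.81)]
large_cap_mid [(array([0.436, 0.092, 0.127]), 0.61)]
small_mid [(array([0.464, 0.238, 0.034]), 0.9)]
middle_mid [(array([0.551, 0.162, 0.054]), 0.64)]
large_mid [(array([0.423, 0.073, 0.06 ]), 0.94)]
nest_hole0 [(array([ 0.517, -0.2  ,  0.026]), 0.69), (array([0.557, 0.158, 0.055]), 0.52)]
paint_tin [(array([0.647, 0.009, 0.077]), 0.96)]
oil_bottle [(array([0.66 , 0.263, 0.079]), 0.7)]
```

View pics/top0.png

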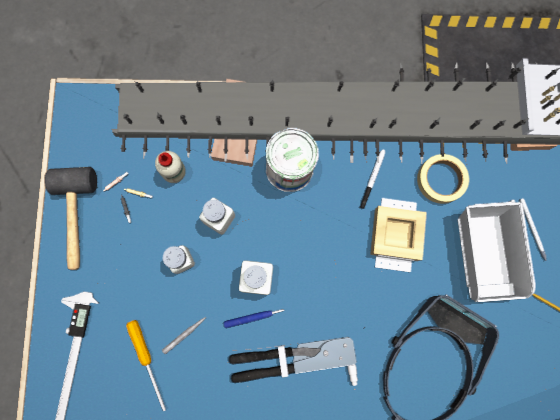

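View pics/scene0.png

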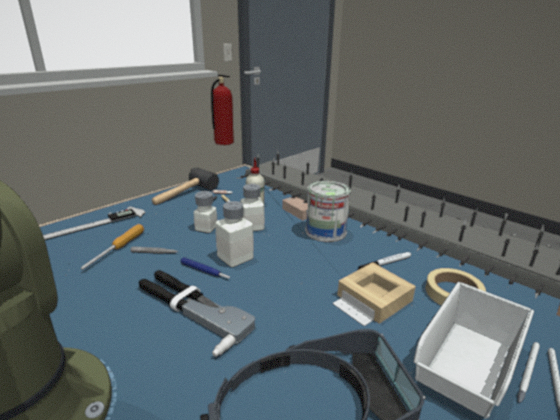

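```bash
python3 - <<'E'
from h import *
np.set_printoptions(precision=4,suppress=True)
im=ctrl.get_image("top"); c=cloud(im); z=c[...,2]; x=c[...,0];y=c[...,1]
def rep(n,m):
    p=c[m][:,:2]; r=cv2.minAreaRect(p.astype(np.float32)*1000)
    print(n,m.sum(),"med",np.median(c[m],0),"mid",(p.max(0)+p.min(0))/2,"rect",r)
def near(cx,cy,r): return (abs(x-cx)<r)&(abs(y-cy)<r)&(im["depth"]>0)
rep("midcap",near(.56,.168,.045)&(z>.1)&(z<.12))
rep("midshoulder",near(.56,.168,.045)&(z>.066)&(z<.12))
rep("smallcap",near(.475,.245,.045)&(z>.083)&(z<.1))
rep("largecap",near(.44,.09,.045)&(z>.118)&(z<.135))
rep("nestall",near(.534,-.195,.085)&(z>.028)&(z<.042))
rep("pocket",near(.534,-.195,.035)&(z<.022))
E
```

```text
midcap 392 med [0.5682 0.1778 0.1093] mid [0.5678 0.1781] rect ((567.7667236328125, 178.09613037109375), (40.586822509765625, 41.68610382080078), 2.2687528133392334)
midshoulder 675 med [0.5637 0.1753 0.1075] mid [0.5679 0.1774] rect ((568.3648681640625, 177.61282348632812), (52.02138900756836, 51.82052993774414), 58.51041793823242)
smallcap 402 med [0.4799 0.2517 0.0921] mid [0.4802 0.2524] rect ((480.0926208496094, 252.25274658203125), (41.06783676147461, 42.07046890258789), 57.3786506652832)
largecap 413 med [0.4441 0.096  0.1272] mid [0.4436 0.0957] rect ((443.6255798339844, 95.77642059326172), (41.373809814453125, 40.069488525390625), 0.7403319478034973)
nestall 1654 med [ 0.5398 -0.1982  0.0338] mid [ 0.5403 -0.1978] rect ((540.4337158203125, -197.64210510253906), (101.23213958740234, 100.80055236816406), 82.77993774414062)
pocket 661 med [ 0.5418 -0.203   0.01  ] mid [ 0.5402 -0.2009] rect ((541.6527099609375, -201.01315307617188), (53.43954086303711, 54.25273132324219), 83.22390747070312)
```

The views agree: the middle bottle is at px (214,211) in the top view, the small one at (175,258), the large one at (255,277) and the nest at (400,233). I'll pass over the nest for a close look on the way to the bottle.

move_arm(increments="24 28 5 0 0 5 0;24 28 5 0 0 5 0;24 28 5 0 0 5 0;24 28 5 0 0 5 0;24 28 5 0 0 5 0;24 28 5 0 0 5 0;24 28 5 0 0 5 0;24 28 5 0 0 5 0", grip_force=55)

```text
time: 1.72
position: [0.3799, -0.397, 0.2631]
tool_rot: [2.761, 1.498, -0.0]
ft_force: [0.7, -0.7, 0.2]
grip_width: 0.998
grip_force: 0.0
```

move_arm(increments="23 28 5 0 0 2 0;23 28 5 0 0 0 0;23 28 5 0 0 0 0;23 28 5 0 0 0 0;23 28 5 0 0 0 0;23 28 5 0 0 0 0;23 28 5 0 0 0 0;0 0 0 0 0 0 0")

```text
time: 2.38
position: [0.5448, -0.1934, 0.299]
tool_rot: [-2.728, -1.556, -0.01]
ft_force: [-0.2, 1.2, 0.2]
grip_width: 1.002
grip_force: 0.0
```

```bash
cat >> h.py <<'E'
def rep(n,c,m):
    p=c[m][:,:2]; r=cv2.minAreaRect(p.astype(np.float32)*1000)
    print(n,m.sum(),"med",np.round(np.median(c[m],0),4),"rect",np.round(np.r_[r[0],r[1],r[2]],1))
def st():
    s=ctrl.get_state(); M=rot(s["tool_rot"])
    print("t",round(float(s["time"]),2),"pos",np.round(s["position"],4),"yaw_y",round(float(np.degrees(np.arctan2(M[1,1],M[0,1]))),2),"z",np.round(M[:,2],4),"F",np.round(s["ft_force"],1),"T",np.round(s["torque"],2),"w",round(float(s["grip_width"]),3),"gf",round(float(s["grip_force"]),1),"j",np.round(s["joint_positions"],2))
E
python3 - <<'E'
from h import *
st()
im=ctrl.get_image("wrist"); save(im,"w1"); c=cloud(im); x,y,z=np.moveaxis(c,-1,0)
print(im["position"])
near=lambda r:(abs(x-.54)<r)&(abs(y+.198)<r)&(im["depth"]>0)
rep("all",c,near(.08)&(z>.030)&(z<.045)); rep("pocket",c,near(.034)&(z<.02)); rep("pocket2",c,near(.04)&(z<.0295))
print(ctrl.find_in("nest_hole0",im)[:1])
E
```

```text
t 2.38 pos [ 0.5448 -0.1934  0.299 ] yaw_y -30.58 z [ 0.005   0.0042 -1.    ] F [-0.2  1.2  0.2] T [ 0.07 -0.03 -0.03] w 1.002 gf 0.0 j [ 0.76  0.17 -0.53  1.5   0.08  1.49 -0.3 ]
[ 0.58172318 -0.13059421  0.46286936]
all 3358 med [ 0.5407 -0.1945  0.0353] rect [ 539.1 -197.7  100.3  100.1   82.8]
pocket 1378 med [ 0.5384 -0.1989  0.0114] rect [ 538.7 -199.    54.4   55.9   82.8]
pocket2 1460 med [ 0.5377 -0.2     0.0115] rect [ 538.8 -198.5   55.4   55.9   82.6]
[{'centre': [0.5425, -0.1942, 0.0318], 'score': 0.74}]
```

View pics/w1.png

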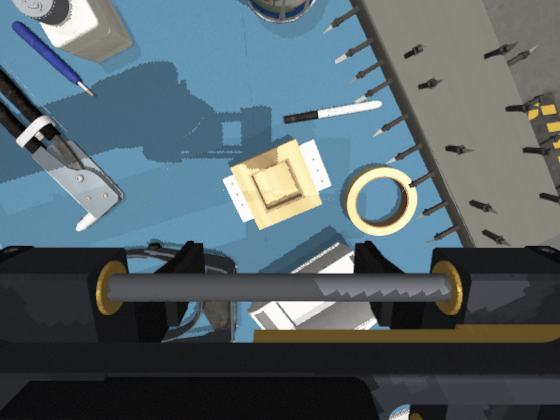

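The wrist view shows the nest pocket at px (277,185), and it measures about (539.5, -197.7) mm with a yaw of 82.8° (-7.2°). On to the bottle.

move_arm(increments="2 37 0 0 0 0 0;2 37 0 0 0 0 0;2 37 0 0 0 0 0;2 37 0 0 0 0 0;2 37 0 0 0 0 0;2 37 0 0 0 0 0;2 37 0 0 0 0 0;2 37 0 0 0 0 0")

```text
time: 3.15
position: [0.5559, 0.0927, 0.2976]
tool_rot: [2.739, 1.534, -0.001]
ft_force: [0.6, 0.1, -0.1]
grip_width: 1.002
grip_force: 0.0
```

move_arm(increments="2 37 0 0 0 0 0;3 36 0 0 0 0 0;0 0 0 0 0 0 0;0 0 0 0 0 0 0;0 0 0 0 0 0 0;0 0 0 0 0 0 0;0 0 0 0 0 0 0;0 0 0 0 0 0 0")

```text
time: 3.82
position: [0.5614, 0.1646, 0.2976]
tool_rot: [2.74, 1.536, -0.0]
ft_force: [0.7, 0.3, -0.5]
grip_width: 0.999
grip_force: 0.0
```

```bash
python3 - <<'E'
from h import *
st()
im=ctrl.get_image("wrist"); save(im,"w2"); c=cloud(im); x,y,z=np.moveaxis(c,-1,0)
near=lambda r:(abs(x-.568)<r)&(abs(y-.178)<r)&(im["depth"]>0)
rep("cap",c,near(.045)&(z>.104)&(z<.12)); rep("sh",c,near(.042)&(z>.066)&(z<.12))
print(ctrl.find_in("middle_cap_mid",im)[:1])
E
```

```text
t 3.82 pos [0.5614 0.1646 0.2976] yaw_y -31.45 z [ 1.e-04 -8.e-04 -1.e+00] F [ 0.7  0.3 -0.5] T [ 0.   -0.03 -0.05] w 0.999 gf 0.0 j [ 0.32  0.23 -0.77  1.48  0.16  1.5  -1.  ]
cap 1004 med [0.5676 0.1788 0.1111] rect [567.4 178.7  40.9  41.2  58.1]
sh 1599 med [0.5697 0.1826 0.1103] rect [567.2 178.   51.3  52.   58.6]
[{'centre': [0.5654, 0.1758, 0.1137], 'score': 0.79}]
```

View pics/w2.png

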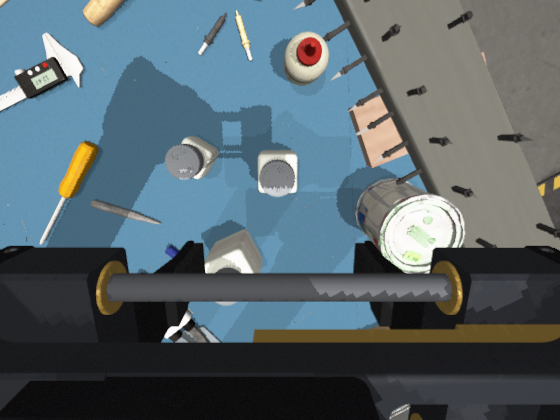

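Cap at px (277,172), centre (567.4, 178.3) mm, top at about 110 mm. Descending and gripping it.

move_arm(increments="3 7 -25 0 0 0 0;3 7 -30 0 0 0 0;0 0 -30 0 0 0 0;0 0 -30 0 0 0 0;0 0 -25 0 0 0 0;0 0 -15 0 0 0 0;0 0 0 0 0 0 0;0 0 0 0 0 0 0")

```text
time: 4.58
position: [0.5667, 0.18, 0.1423]
tool_rot: [-2.738, -1.54, 0.002]
ft_force: [0.1, 0.4, 1.0]
grip_width: 1.001
grip_force: 0.0
```

```bash
python3 -c "
from h import *
st()"
```

```text
t 4.58 pos [0.5667 0.18   0.1423] yaw_y -31.3 z [-1.3e-03 -2.0e-04 -1.0e+00] F [0.1 0.4 1. ] T [-0.05 -0.09 -0.04] w 1.001 gf 0.0 j [ 0.27  0.35 -0.76  1.67  0.25  1.22 -1.09]
```

move_arm(increments="0 -1 -18 0 0 0 0;0 0 -18 0 0 0 0;0 0 -14 0 0 0 0;0 0 -9 0 0 0 0;0 0 0 0 0 0 0;0 0 0 0 0 0 60;0 0 0 0 0 0 110;0 0 0 0 0 0 160", grip_force=50)

```text
time: 5.25
position: [0.5678, 0.1799, 0.0848]
tool_rot: [2.738, 1.54, 0.003]
ft_force: [0.7, -0.5, -0.5]
grip_width: 0.853
grip_force: 0.0
```

move_arm(increments="0 0 0 0 0 0 220;0 0 0 0 0 0 255;0 0 0 0 0 0 255;0 0 0 0 0 0 255;0 0 0 0 0 0 255;0 0 0 0 0 0 255;0 0 0 0 0 0 255;0 0 0 0 0 0 255")

```text
time: 5.92
position: [0.5672, 0.1793, 0.0837]
tool_rot: [2.738, 1.54, 0.0]
ft_force: [1.1, -0.3, 0.2]
grip_width: 0.473
grip_force: 50.0
```

```bash
python3 -c "
from h import *
st()"
```

```text
t 5.92 pos [0.5672 0.1793 0.0837] yaw_y -31.29 z [ 4.e-04 -2.e-04 -1.e+00] F [ 1.1 -0.3  0.2] T [-0.16 -0.23  0.01] w 0.473 gf 50.0 j [ 0.25  0.41 -0.73  1.73  0.3   1.12 -1.12]
```

move_arm(increments="0 0 6 0 0 0 255;0 0 15 0 0 0 255;0 0 20 0 0 0 255;0 0 20 0 0 0 255;0 0 18 0 0 0 255;0 0 10 0 0 0 255;0 0 1 0 0 0 255;0 -10 0 0 0 0 255")

```text
time: 6.58
position: [0.5664, 0.1719, 0.1738]
tool_rot: [-2.734, -1.544, -0.002]
ft_force: [-0.5, 0.2, -0.9]
grip_width: 0.475
grip_force: 50.0
```

move_arm(increments="-2 -20 0 0 0 2 255;-2 -30 0 0 0 2 255;-2 -30 0 0 0 2 255;-2 -30 0 0 0 2 255;-2 -30 0 0 0 2 255;-2 -30 0 0 0 2 255;-3 -30 0 0 0 2 255;-2 -30 0 0 0 2 255")

```text
time: 7.25
position: [0.5481, -0.0629, 0.1718]
tool_rot: [-2.495, -1.906, 0.004]
ft_force: [0.7, -1.0, -2.0]
grip_width: 0.475
grip_force: 50.0
```

move_arm(increments="-2 -30 0 0 0 2 255;-3 -30 0 0 0 2 255;-2 -30 0 0 0 2 255;-3 -30 0 0 0 2 255;-3 -17 0 0 0 0 255;0 0 0 0 0 0 255;0 0 0 0 0 0 255;0 0 0 0 0 0 255")

```text
time: 7.92
position: [0.5362, -0.1967, 0.1724]
tool_rot: [-2.356, -2.075, 0.0]
ft_force: [0.2, 0.4, -1.1]
grip_width: 0.479
grip_force: 50.0
```

```bash
python3 - <<'E'
from h import *
st()
im=ctrl.get_image("wrist"); save(im,"w3")
for n in("top","scene"):
    im=ctrl.get_image(n); save(im,n+"3"); c=cloud(im); x,y,z=np.moveaxis(c,-1,0)
    for t in("middle_mid",):
        for r in ctrl.silhouettes(t,im)[:1]:
            p=c[r["region"]]; print(n,r["score"],len(p),p.min(0),p.max(0))
    rep(n+"band",c,(abs(x-.54)<.06)&(abs(y+.198)<.06)&(z>.095)&(z<.155))
E
python3 - <<'E'
import cv2,numpy as np
a=[cv2.imread(f"pics/{n}3.png") for n in("wrist","scene") if n!="wrist"]
w=cv2.imread("pics/w3.png"); s=a[0][130:340,280:480]
cv2.imwrite("pics/c3.png",np.hstack([cv2.resize(w,(400,300)),cv2.resize(s,(285,300))]))
E
```

```text
t 7.92 pos [ 0.5362 -0.1967  0.1724] yaw_y -7.27 z [-0.0018  0.0017 -1.    ] F [ 0.2  0.4 -1.1] T [ 0.   -0.05  0.02] w 0.479 gf 50.0 j [ 0.85  0.24 -0.62  1.7   0.14  1.25  0.07]
top 0.93 481 [ 0.40765865 -0.19402918  0.09323414] [0.56494463 0.07348625 1.00299319]
topband 270 med [ 0.5324 -0.1718  0.1266] rect [ 535.1 -174.9   56.4   22.3   18.2]
scene 0.4 334 [0.41875827 0.07432569 0.00171263] [0.57339318 0.30924291 0.12969294]
sceneband 1194 med [ 0.5115 -0.2111  0.1264] rect [ 521.5 -207.5   38.    69.9   36.8]
```

View pics/c3.png

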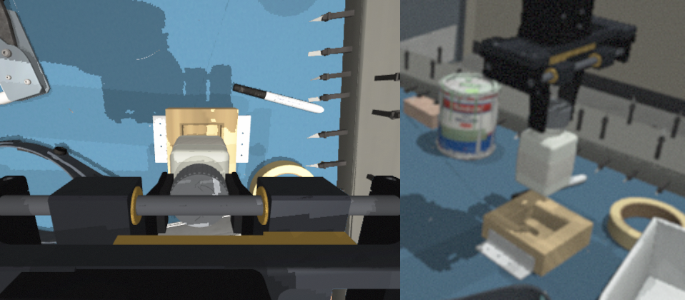

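The bottle hangs upright from the cap, with the nest just beyond it (px (200,140) in the left crop). I'll measure the body's offset and yaw from the wrist and scene depth.

```bash
python3 - <<'E'
from h import *
im=ctrl.get_image("wrist"); c=cloud(im); x,y,z=np.moveaxis(c,-1,0)
n=(abs(x-.537)<.06)&(abs(y+.197)<.06)&(im["depth"]>0)
rep("nest",c,(abs(x-.54)<.08)&(abs(y+.19)<.08)&(z>.03)&(z<.045))
a=np.radians(-7.2); ex=np.array([np.cos(a),np.sin(a)]); ey=np.array([-ex[1],ex[0]])
d=c[...,:2]-[.5362,-.1967]; u=d@ex; v=d@ey
m=n&(z>.150)&(z<.17)&(v>.005)
print(np.histogram(z[n&(v>.0)],bins=np.arange(.06,.21,.01)))
for lo in np.arange(-.03,.031,.01):
    k=m&(abs(u-lo)<.005)
    if k.sum()>3: print(round(lo,3),k.sum(),"vmax",np.percentile(v[k],98).round(4))
print("u range front",np.percentile(u[m&(v>.0)],[1,99]))
f=n&(z>.09)&(z<.15)&(v>.02)&(v<.035); print("face",f.sum())
if f.sum()>20: print("slope deg",np.degrees(np.arctan(np.polyfit(u[f],v[f],1)[0])),"v",np.median(v[f]),np.percentile(u[f],[1,99]), z[f].min())
im=ctrl.get_image("scene"); c=cloud(im); x,y,z=np.moveaxis(c,-1,0)
d=c[...,:2]-[.5362,-.1967]; u=d@ex; v=d@ey
k=(abs(u)<.05)&(abs(v)<.05)&(z>.075)&(z<.155)
for nm,p,q in(("u-face",u,v),("v-face",v,u)):
    h,e=np.histogram(p[k],bins=np.arange(-.05,.05,.002)); i=h.argmax(); print(nm,e[i],h[i])
    g=k&(abs(p-e[i]-.001)<.003); print(" med",np.median(p[g]),"slope",np.degrees(np.arctan(np.polyfit(q[g],p[g],1)[0])),"tilt",np.degrees(np.arctan(np.polyfit(z[g],p[g],1)[0])),"zmin",z[g].min())
E
```

```text
nest 3892 med [ 0.5481 -0.1667  0.0353] rect [ 539.7 -195.3   95.1  100.3   82.8]
(array([   0,    0,    0,   32,  142,  169,  218,  262,  281,  528, 1919,
        167,  683, 1068]), array([0.06, 0.07, 0.08, 0.09, 0.1 , 0.11, 0.12, 0.13, 0.14, 0.15, 0.16,
       0.17, 0.18, 0.19, 0.2 ]))
-0.02 497 vmax 0.0257
-0.01 469 vmax 0.0258
0.0 380 vmax 0.0258
0.01 423 vmax 0.0258
0.02 561 vmax 0.0255
0.03 77 vmax 0.0235
u range front [-0.02384697  0.02633805]
face 1104
slope deg -0.2738726553212323 v 0.025696846355612805 [-0.0226506   0.02552972] 0.09812817158453135
u-face -0.027999999999999983 374
 med -0.026055497239905842 slope 0.0735933794061271 tilt -0.501246316106514 zmin 0.09301011334666248
v-face -0.027999999999999983 394
 med -0.02662747503942379 slope -1.031114983328313 tilt -0.2651560257247898 zmin 0.0920833151281481
```

move_arm(increments="2 -1 -5 0 0 0 255;0 0 -12 0 0 0 255;0 0 -15 0 0 0 255;0 0 -10 0 0 0 255;0 0 -6 0 0 0 255;0 0 0 0 0 0 255;0 0 0 0 0 0 255;0 0 0 0 0 0 255")

```text
time: 8.93
position: [0.5394, -0.1986, 0.1261]
tool_rot: [2.357, 2.075, 0.001]
ft_force: [0.4, 0.4, -0.6]
grip_width: 0.475
grip_force: 50.0
```

```bash
python3 -c "
from h import *
st()"
```

```text
t 8.93 pos [ 0.5394 -0.1986  0.1261] yaw_y -7.28 z [ 1.e-03 -3.e-04 -1.e+00] F [ 0.4  0.4 -0.6] T [-0.   -0.07 -0.06] w 0.475 gf 50.0 j [ 0.84  0.29 -0.61  1.75  0.18  1.17  0.04]
```

move_arm(increments="0 1 -4 0 0 0 255;0 0 -4 0 0 0 255;0 0 -4 0 0 0 255;0 0 -4 0 0 0 255;0 0 -4 0 0 0 255;0 0 -4 0 0 0 255;0 0 0 0 0 0 255;0 0 0 0 0 0 255")

```text
time: 9.6
position: [0.5388, -0.1974, 0.1012]
tool_rot: [-2.357, -2.076, 0.0]
ft_force: [0.3, -0.5, -1.5]
grip_width: 0.477
grip_force: 50.0
```

```bash
python3 -c "
from h import *
st()"
```

```text
t 9.6 pos [ 0.5388 -0.1974  0.1012] yaw_y -7.28 z [-5.e-04  3.e-04 -1.e+00] F [ 0.3 -0.5 -1.5] T [-0.01 -0.11 -0.01] w 0.477 gf 50.0 j [ 0.83  0.31 -0.61  1.77  0.19  1.12  0.03]
```

move_arm(increments="0 0 -3 0 0 0 255;0 0 -3 0 0 0 255;0 0 -2 0 0 0 255;0 0 -1 0 0 0 255;0 0 0 0 0 0 255;0 0 0 0 0 0 255;0 0 0 0 0 0 255;0 0 0 0 0 0 255")

```text
time: 10.27
position: [0.5396, -0.1976, 0.0933]
tool_rot: [2.357, 2.075, 0.001]
ft_force: [0.5, -0.2, 5.1]
grip_width: 0.477
grip_force: 50.0
```

```bash
python3 -c "
from h import *
st()"
```

```text
t 10.27 pos [ 0.5396 -0.1976  0.0933] yaw_y -7.27 z [ 1.4e-03 -6.0e-04 -1.0e+00] F [ 0.5 -0.2  5.1] T [-0.   -0.02 -0.01] w 0.477 gf 50.0 j [ 0.82  0.32 -0.61  1.78  0.2   1.1   0.02]
```

move_arm(increments="0 0 -1 0 0 0 255;0 0 -1 0 0 0 255;0 0 -1 0 0 0 255;0 0 -1 0 0 0 255;0 0 0 0 0 0 255;0 0 0 0 0 0 255;0 0 0 0 0 0 255;0 0 0 0 0 0 255", grip_force=60)

```text
time: 10.93
position: [0.5396, -0.1977, 0.0899]
tool_rot: [2.357, 2.075, 0.001]
ft_force: [-1.9, 0.5, 9.6]
grip_width: 0.474
grip_force: 60.0
```

```bash
python3 -c "
from h import *
st()"
```

```text
t 10.93 pos [ 0.5396 -0.1977  0.0899] yaw_y -7.28 z [ 1.4e-03 -9.0e-04 -1.0e+00] F [-1.9  0.5  9.6] T [0.16 0.33 0.01] w 0.474 gf 60.0 j [ 0.82  0.32 -0.61  1.78  0.2   1.1   0.02]
```

move_arm(increments="0 0 -1 0 0 0 255;0 0 -1 0 0 0 255;0 0 0 0 0 0 255;0 0 0 0 0 0 255;0 0 0 0 0 0 255;0 0 0 0 0 0 255;0 0 0 0 0 0 255;0 0 0 0 0 0 255")

```text
time: 11.6
position: [0.5396, -0.1977, 0.0884]
tool_rot: [2.357, 2.075, 0.0]
ft_force: [-2.5, 1.0, 11.6]
grip_width: 0.475
grip_force: 60.0
```

```bash
python3 -c "
from h import *
st()"
```

```text
t 11.6 pos [ 0.5396 -0.1977  0.0884] yaw_y -7.28 z [ 0.0013 -0.0011 -1.    ] F [-2.5  1.  11.6] T [0.18 0.59 0.01] w 0.475 gf 60.0 j [ 0.82  0.32 -0.61  1.78  0.21  1.1   0.02]
```

move_arm(increments="0 0 0 0 0 3 255;0 0 0 0 0 5 255;0 0 0 0 0 5 255;0 0 0 0 0 5 255;0 0 0 0 0 5 255;0 0 0 0 0 5 255;0 0 0 0 0 2 255;0 0 0 0 0 0 255")

```text
time: 12.27
position: [0.5405, -0.1977, 0.0886]
tool_rot: [1.736, 2.614, 0.001]
ft_force: [-1.2, 0.7, 12.7]
grip_width: 0.476
grip_force: 60.0
```

```bash
python3 -c "
from h import *
st()"
```

```text
t 12.27 pos [ 0.5405 -0.1977  0.0886] yaw_y 22.82 z [ 0.0031 -0.0011 -1.    ] F [-1.2  0.7 12.7] T [ 0.16  0.19 -0.04] w 0.476 gf 60.0 j [ 0.89  0.34 -0.69  1.78  0.24  1.1   0.52]
```

move_arm(increments="0 0 0 0 0 3 255;0 0 0 0 0 5 255;0 0 0 0 0 5 255;0 0 0 0 0 5 255;0 0 0 0 0 5 255;0 0 0 0 0 5 255;0 0 0 0 0 3 255;0 0 0 0 0 0 255")

```text
time: 12.93
position: [0.5399, -0.1976, 0.0884]
tool_rot: [0.974, 2.985, -0.0]
ft_force: [-2.3, 1.8, 12.7]
grip_width: 0.476
grip_force: 60.0
```

```bash
python3 - <<'E'
from h import *
st()
im=ctrl.get_image("wrist"); save(im,"w4")
im=ctrl.get_image("scene"); s=im["frame"][130:340,280:480,::-1]
w=cv2.imread("pics/w4.png")
cv2.imwrite("pics/c4.png",np.hstack([cv2.resize(w,(400,300)),cv2.resize(s,(285,300))]))
E
```

```text
t 12.93 pos [ 0.5399 -0.1976  0.0884] yaw_y 53.86 z [ 1.8e-03 -9.0e-04 -1.0e+00] F [-2.3  1.8 12.7] T [ 0.23  0.42 -0.02] w 0.476 gf 60.0 j [ 0.96  0.37 -0.78  1.78  0.29  1.11  1.03]
```

View pics/c4.png

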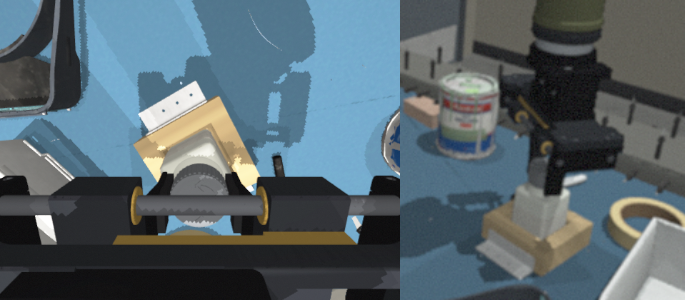

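The bottle is seated in the pocket with its faces square to it (left crop, px (195,160)), and the gripper has turned 61°. Lifting gently.

move_arm(increments="0 0 2 0 0 0 255;0 0 2 0 0 0 255;0 0 2 0 0 0 255;0 0 2 0 0 0 255;0 0 2 0 0 0 255;0 0 2 0 0 0 255;0 0 0 0 0 0 255;0 0 0 0 0 0 255")

```text
time: 13.7
position: [0.5385, -0.1976, 0.0981]
tool_rot: [-0.978, -2.985, -0.0]
ft_force: [0.4, 1.0, 0.3]
grip_width: 0.473
grip_force: 60.0
```

```bash
python3 - <<'E'
from h import *
st()
im=ctrl.get_image("wrist"); c=cloud(im); x,y,z=np.moveaxis(c,-1,0)
k=(abs(x-.54)<.033)&(abs(y+.198)<.033)&(im["depth"]>0)
h,e=np.histogram(z[k],bins=np.arange(.02,.14,.004)); print(dict(zip(e.round(3).tolist(),h.tolist())))
E
```

```text
t 13.7 pos [ 0.5385 -0.1976  0.0981] yaw_y 53.71 z [-8.e-04  3.e-04 -1.e+00] F [0.4 1.  0.3] T [ 0.03 -0.12  0.03] w 0.473 gf 60.0 j [ 0.97  0.35 -0.79  1.77  0.27  1.13  1.03]
{0.02: 68, 0.024: 54, 0.028: 78, 0.032: 980, 0.036: 182, 0.04: 74, 0.044: 81, 0.048: 85, 0.052: 90, 0.056: 145, 0.06: 110, 0.064: 101, 0.068: 109, 0.072: 115, 0.076: 339, 0.08: 1152, 0.084: 581, 0.088: 191, 0.092: 0, 0.096: 20, 0.1: 113, 0.104: 226, 0.108: 276, 0.112: 311, 0.116: 320, 0.12: 448, 0.124: 2916, 0.128: 173, 0.132: 189}
```

The shoulder still reads about 82 mm and there is no load, so the cap is free. Lifting straight up.

move_arm(increments="0 0 3 0 0 0 255;0 0 4 0 0 0 255;0 0 6 0 0 0 255;0 0 8 0 0 0 255;0 0 10 0 0 0 255;0 0 10 0 0 0 255;0 0 10 0 0 0 255;0 0 6 0 0 0 255")

```text
time: 14.42
position: [0.5398, -0.1978, 0.1577]
tool_rot: [0.977, 2.983, -0.001]
ft_force: [1.2, 0.3, -0.5]
grip_width: 0.476
grip_force: 60.0
```

move_arm(increments="0 0 3 0 0 0 255;0 0 0 0 0 0 255;0 0 0 0 0 0 255;0 0 0 0 0 0 255;0 0 0 0 0 0 255;0 0 0 0 0 0 255;0 0 0 0 0 0 255;0 0 0 0 0 0 255")

```text
time: 15.08
position: [0.5389, -0.1975, 0.1584]
tool_rot: [-0.978, -2.985, -0.0]
ft_force: [0.2, 0.1, -0.9]
grip_width: 0.472
grip_force: 60.0
```

```bash
python3 - <<'E'
from h import *
st()
im=ctrl.get_image("wrist"); save(im,"w5"); c=cloud(im); x,y,z=np.moveaxis(c,-1,0)
k=(abs(x-.54)<.033)&(abs(y+.198)<.033)&(im["depth"]>0)
h,e=np.histogram(z[k],bins=np.arange(.02,.2,.004)); print({a:b for a,b in zip(e.round(3).tolist(),h.tolist()) if b>30})
t=ctrl.get_image("top"); save(t,"top5")
im=ctrl.get_image("scene"); s=im["frame"][110:340,180:480,::-1]
w=cv2.imread("pics/w5.png")
cv2.imwrite("pics/c5.png",np.hstack([cv2.resize(w,(400,300)),cv2.resize(s,(391,300))]))
E
```

```text
t 15.08 pos [ 0.5389 -0.1975  0.1584] yaw_y 53.72 z [-3.e-04  3.e-04 -1.e+00] F [ 0.2  0.1 -0.9] T [ 0.02 -0.11  0.01] w 0.472 gf 60.0 j [ 0.99  0.29 -0.81  1.71  0.22  1.24  1.07]
{0.02: 33, 0.028: 40, 0.032: 653, 0.036: 99, 0.04: 39, 0.044: 41, 0.048: 39, 0.052: 42, 0.056: 78, 0.06: 56, 0.064: 52, 0.068: 50, 0.072: 52, 0.076: 226, 0.08: 947, 0.084: 452, 0.088: 616, 0.092: 36, 0.1: 50, 0.104: 64, 0.108: 341, 0.112: 35, 0.16: 118, 0.164: 206, 0.168: 282, 0.172: 312, 0.176: 323, 0.18: 433, 0.184: 2916, 0.188: 178, 0.192: 202, 0.196: 190}
```

View pics/c5.png

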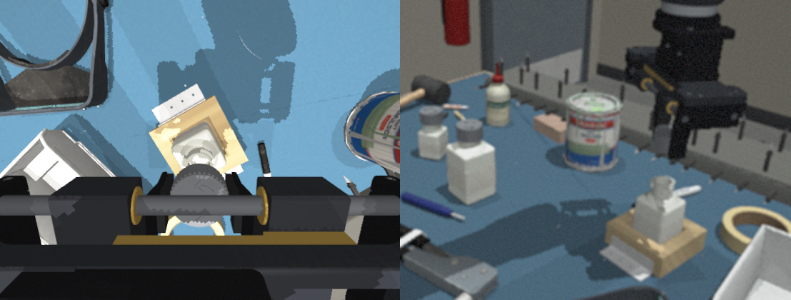

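The open bottle sits in the nest at right crop px (660,205), with its rim at about 110 mm, so it is fully seated. The cap is held level about 50 mm above the mouth, and the other bottles stand shut where they were.

```bash
python3 -c "
from bench import ctrl
print(ctrl.close_job())"
```

```text
the job is handed in; nothing more can be done
None
```

I handed the job in at about 15 s: the middle bottle stands open and fully down in the nest, its cap is held level and still about 50 mm above the mouth, and the other two bottles are untouched. The hand-in returned no verdict.

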